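# Seat a watch dial in its nest and hold a magnifier over it

## Task

Seat the larger of the two round watch dials, face up on its black carrier, fully home in the matching round nest of the aluminium dial holder, and let go of it. Then pick up the hand magnifier by its handle, bring it across the bench, and finish still holding it steady over that dial: lens level, centred so that the whole dial is seen through it, and hovering about 15 mm above the dial's face. The paint is fresh, so the magnifier must never touch the dial or the holder, and all the other things on the bench stay where they are.

Things in the scene. Friction and masses are not known exactly. Their poses are not given: they have to be found in the camera images.
- dial_large: The larger round watch dial fixed on its black carrier: one rigid disc 38 mm in diameter, 15 mm thick (14 mm carrier with chamfered foot, 1 mm white dial 34 mm across on top), 30 to 55 g. Starts on the bench, face up, somewhere in a row of three dials nearest the robot. Origin: centre of its underside; z up out of the face; its yaw does not matter.
- dial_small: The smaller round dial on its round carrier, 28 mm in diameter, 15 mm thick, lying in the same row. Origin: centre of its underside. To be left alone.
- dial_square: A square dial on its square carrier, 30 x 30 mm, 15 mm thick, lying in the same row. Origin: centre of its underside. To be left alone.
- holder: The dial holder: a fixed aluminium plate, 64 mm (its x) by 174 mm (its y), 20 mm high, with three blind nests 5 mm deep in its top along its y: a large round one at the +y end, a square one in the middle, a small round one at the other end. Stands on the left or right of the bench, turned up to 20 degrees. Origin: centre of its underside, on the bench; z up.
- nest_large (a point): Centre of the floor of the large round nest (holder frame: x 0, y +55 mm, z 15 mm). The nest is 39.6 mm in diameter (0.8 mm play all round for the large dial), 5 mm deep with a 1 mm chamfer. A seated dial has its underside here, stands 10 mm proud of the plate, and has its face 30 mm above the bench.
- magnifier: Hand magnifier, flat on the other side (left or right) from the holder, lens away from the robot within 35 degrees. Steel rim 56 mm wide, clear lens 48 mm; straight black handle in line with it, flat upright sides 14 mm apart, 94 mm long; rim and handle 12 mm high; 65 to 105 g, lens-heavy. Origin: underside, 50 mm from the lens centre; handle from x +10 to -84 mm; x towards the lens, z up.
- lens (a point): Centre of the lens at the level of the rim's underside (magnifier frame: x +50 mm, z 0). Axes as the magnifier's.
- grip (a point): Middle of the handle (magnifier frame: x -35 mm, z +6 mm, so 85 mm from the lens centre): the place to grip it. Axes as the magnifier's.
- rest: The brush rest, fixed, in the way between magnifier and holder: two notched wooden boards, each 10 mm thick, 110 mm wide (y), 70 mm high, 140 mm apart along its x. Two brushes lie across it along its x, their tops 67 mm above the bench. Origin: centre of its underside, on the bench.
- brush_a: A thin green-handled brush, about 220 mm long and 7 mm thick, lying along its own x in a notch of the brush rest. Origin: on the underside, near the middle of its length. Loose; to be left alone.
- brush_b: The other brush, the same, in another notch. Loose; to be left alone.
- thinner_bottle: Small amber bottle, 40 mm in diameter, 85 mm high, at the far side of the bench. Origin: centre of its underside. Loose; to be left alone.
- pick_jar: Clear jar of wooden picks, 52 mm in diameter, 75 mm high over the picks, at the far side of the bench. Origin: centre of its underside. Loose; to be left alone.
- paint_pot: Little glass paint pot with a black cap, 32 mm in diameter, 26 mm high, near the robot. Origin: centre of its underside. Loose; to be left alone.
- eyeglass: Black eye loupe, a cup 36 mm in diameter at the top and 28 mm high, near the robot. Origin: centre of its underside. Loose; to be left alone.

How it is judged (in metres and radians):
On the way, in this order (a step that is already met when the one before it is completed fails the run):
1. the large round dial is seated in its nest and released (horizontal distance between dial_large and nest_large below 0.002 m and z of dial_large in the frame of nest_large between -0.0015 and 0.0015 m and angle between dial_large's own z axis and vertical below 0.06 rad and contact force between dial_large and the fingers below 0.1 N and linear speed of dial_large below 0.01 m/s), for 0.3 s.
2. the magnifier is lifted off the bench by its handle (contact force between magnifier and the fingers above 1 N and horizontal distance between the grasp point and lens above 0.045 m and height (world z) of each of lens, grip above 0.03 m), for 0.2 s.
At the end, for the whole second after the job is handed in: Large dial released in its nest: within 2 mm of centre, 1.5 mm of the floor, level. Magnifier at rest in the fingers by the handle, tool over 45 mm from the lens centre, level to 0.14 rad, within 6 mm of the dial's centre, 8 to 24 mm above its face, touching nothing else. Others within 20 mm (horizontal distance between dial_large and nest_large below 0.002 m and z of dial_large in the frame of nest_large between -0.0015 and 0.0015 m and angle between dial_large's own z axis and vertical below 0.06 rad and contact force between dial_large and the fingers below 0.1 N and contact force between magnifier and the fingers above 1 N and horizontal distance between the grasp point and lens above 0.045 m and horizontal distance between lens and dial_large below 0.006 m and z of lens in the frame of dial_large between 0.023 and 0.039 m and angle between magnifier's own z axis and vertical below 0.14 rad and linear speed of magnifier below 0.01 m/s and angular speed of magnifier below 0.1 rad/s and contact force between magnifier and dial_large below 0.05 N and contact force between magnifier and holder below 0.05 N and contact force between magnifier and rest below 0.05 N and distance of each of dial_small, dial_square, brush_a, brush_b, thinner_bottle, pick_jar, paint_pot, eyeglass from where it was at the start of the episode below 0.02 m); the arm keeps its last pose, push and grip.
It fails at once if the magnifier touches the freshly painted dial (contact force between magnifier and dial_large above 0.2 N).
It fails at once if the magnifier touches the dial holder (contact force between magnifier and holder above 0.2 N).
It fails at once if another thing on the bench is moved by more than 20 mm (distance of any of dial_small, dial_square, brush_a, brush_b, thinner_bottle, pick_jar, paint_pot, eyeglass from where it was at the start of the episode above 0.02 m).
It also fails if it takes over 58 s, if anything falls off the work surface, if the arm or the gripper's body presses on something with over 40 N, if the wrist force passes 120 N, or if a joint passes its speed limit or range.

## Robot

A 7-joint arm with a two-finger parallel gripper is mounted at the origin on the work surface. World frame = base frame: x ahead of the robot, y to its left, z up, the work surface at z = 0. Lengths are in mm, angles in rad, forces in N, time in s.
With the tool pointing down it reaches from about 400 to 875 mm from the base axis. Payload 4.4 kg.
Tool frame: the origin (TCP) lies between the finger pads; the fingertips stand 17 mm ahead of it and the grasp point (between the pads) lies 2 mm behind it; z points along the fingers, y is the line along which they close (so a half turn about z gives the same grasp; the last joint's range is limited). The gripper opens to 85 mm and grips with 20 to 120 N. Pads are 22 mm wide; open, the fingers measure 114 mm over their backs; the gripper's body (76 mm by 85 mm) begins 54 mm behind the grasp point. The pads swing forward as they close: fully open they stand 13 mm farther back than shut.
Start: joints at [1.202, 0.628, 0.038, 1.517, -0.027, 0.996, -0.02], TCP at [193.854, -620.434, 222.913] pointing down, gripper open.
Joint ranges: [-3.06, 3.06], [-0.37, 2.12], [-1.25, 1.32], [0.18, 2.47], [-1.1, 4.24], [0.23, 1.98], [-2.94, 2.94]. Speed limits (rad/s): [2.57, 2.57, 3.14, 3.14, 3.14, 3.14, 3.14].

## Interface

Orientations are given as [roll, pitch, yaw] about the fixed x, y, z axes, in that order (R = Rz(yaw) Ry(pitch) Rx(roll)).
In Python, from cell import sensors, get_image, ctrl gives the robot as it stands.
- The arm moves only by the tool send_rows, never from a script. Its argument "series" is a list of rows, each a list of 3 entries, a list of its own where there are three numbers: the finger opening in mm, from 0 to 85.4, then the shift along the world's x, y, z in units of 60 mm (1.0 is 60 mm), then the turn, a rotation vector about the world's x, y, z in units of 5 degrees (1.0 is 5 degrees). A call has 1 to 8 rows; each row shifts and turns the commanded pose from where the row before left it; what a row does not reach is not made up. A row lasts 1/8 s, in which the tool goes at most 62.5 mm and 10.7 degrees, less where a joint would pass 70% of its speed; a pose out of reach is approached as far as the arm can. A call is refused whole if a number of a shift passes 1 or a number of a turn 1, either way. A call with a gripper value outside its range is refused whole. The fingers move at their own pace and stop on an object; the grip force is fixed at half the most. Time passes only in rows, so rows that do not move let the fingers close. It gives the time, the measured TCP pose, the force, the opening and the grip force at its end, in the units of the state.
- sensors.read_state(): the state, without advancing time (a new reading comes with each control period).
- get_image(name): name is "scene" or "top" or "wrist"; returns a dict with "img" (384x512x3 uint8, red, green, blue), "depth" (384x512 float32, mm along the optical axis (not along the pixel's ray), 0 where there is no reading), "vfov" (degrees; the focal length in pixels is half the picture's height over the tangent of half this angle, whatever the lens; pixels are square), "cx", "cy" (the principal point, pixels), "world_to_cam" (4x4, takes a point from world to camera coordinates). Camera axes: x right, y down, z forward; pixel columns grow to the right and rows downward; lengths in mm; the calibration is good to about 2 mm. A picture is of the moment at which its call begins.
- ctrl.finish_job(): hands the job in; it is judged then, once.
The state is a dict: "clock": time; "qpos": joint angles; "qd": joint speeds; "tau": joint torques, N m; "eef_pos": TCP position; "tool_rot": TCP orientation; "force": force on the tool from outside, world axes, zero at the start; "torque": the same for the moment, N m; "width": finger opening in mm; "gripper_force": force on a finger pad.
Only numpy, scipy, OpenCV 4.12 (cv2) and the standard library are available. Lean on these libraries where they do the work, as an engineer would, in place of code of your own. Each camera call takes 0.05 s, during which the arm holds its last target. There are 200 camera calls.

## Working session

There is one attempt and no reset: what is moved stays moved. The work goes in short steps, Python scripts to look and compute and a tool call to move; the robot and the scene stay as the last step left them, time stands still between calls to the robot, and variables do not carry over. Pictures are saved under pics/ and viewed, at most 10 in all, crops included, and the job is handed in when it is done.

Besides the shell and the picture viewer there is one more tool, called after "Call:" as name(argument=value, ...) on one line, values as JSON. send_rows: Moves the arm, as the interface text tells. Its arguments: {"type":"object","properties":{"series":{"type":"array"}},"required":["series"]}

```bash
mkdir -p pics; cat > h.py <<'E'
import numpy as np, cv2
from cell import sensors, get_image, ctrl
def K(d):
    f=d["img"].shape[0]/2/np.tan(np.radians(d["vfov"])/2); return f,d["cx"],d["cy"]
def ray(d,u,v,z):
    f,cx,cy=K(d); M=np.linalg.inv(np.array(d["world_to_cam"])); o=M[:3,3]
    r=M[:3,:3]@np.array([(u-cx)/f,(v-cy)/f,1.]); return o+r*(z-o[2])/r[2]
def cloud(d):
    f,cx,cy=K(d); v,u=np.mgrid[:384,:512]; D=d["depth"].astype(float)
    P=np.stack([(u-cx)/f*D,(v-cy)/f*D,D],-1); M=np.linalg.inv(np.array(d["world_to_cam"]))
    return P@M[:3,:3].T+M[:3,3]
def proj(d,p):
    f,cx,cy=K(d); c=np.array(d["world_to_cam"])@np.append(p,1.); return f*c[0]/c[2]+cx,f*c[1]/c[2]+cy
def save(n,im): cv2.imwrite(n,cv2.cvtColor(im,cv2.COLOR_RGB2BGR))
E
python3 - <<'E'
from h import *
import pickle
s=sensors.read_state(); print({k:np.round(v,3) for k,v in s.items()})
for n in("top","scene"):
    d=get_image(n); pickle.dump(d,open(n+".pkl","wb")); save(f"pics/{n}0.png",d["img"])
    print(n,K(d),np.linalg.inv(np.array(d["world_to_cam"])).round(3))
E
```

```text
{'clock': np.float64(0.0), 'qpos': array([ 1.202,  0.629,  0.038,  1.518, -0.027,  0.996, -0.02 ]), 'qd': array([ 0.   , -0.001, -0.   , -0.   ,  0.001,  0.001, -0.001]), 'tau': array([-1.0000e-03, -5.6340e+01,  1.2260e+00, -1.9345e+01,  1.1000e-02,
        1.1000e-02,  0.0000e+00]), 'eef_pos': array([ 193.656, -619.783,  221.971]), 'tool_rot': array([-3.14 ,  0.   ,  0.303]), 'force': array([0.543, 0.832, 0.28 ]), 'torque': array([-0.014, -0.03 ,  0.006]), 'gripper_force': np.float64(0.0), 'width': np.float64(85.347)}
top (np.float64(477.5922144362118), 252.41668510572973, 190.89178683936748) [[-6.000000e-03 -9.960000e-01  8.400000e-02  4.862940e+02]
 [-1.000000e+00  7.000000e-03  1.400000e-02  7.517000e+00]
 [-1.400000e-02 -8.400000e-02 -9.960000e-01  1.134088e+03]
 [ 0.000000e+00  0.000000e+00  0.000000e+00  1.000000e+00]]
scene (np.float64(482.6738402441561), 263.40829545508376, 185.0831084546749) [[-2.020000e-01  6.070000e-01 -7.680000e-01  1.589389e+03]
 [ 9.790000e-01  1.310000e-01 -1.550000e-01  2.151270e+02]
 [ 7.000000e-03 -7.840000e-01 -6.210000e-01  8.939470e+02]
 [ 0.000000e+00  0.000000e+00  0.000000e+00  1.000000e+00]]
```

View pics/top0.png

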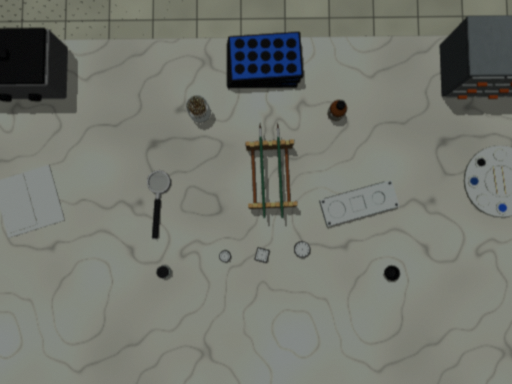

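View pics/scene0.png

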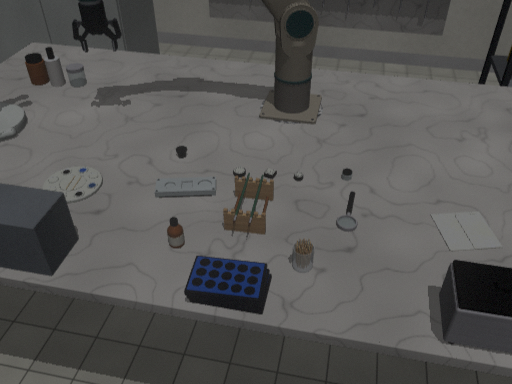

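Top view: large dial at about (302,249), square (262,255), small (225,256). The holder is at (358,203) with its large nest at the left end, (338,209). The magnifier lens is at (159,182) with its handle down to (155,237). The rest is at (271,178), between them.

```bash
python3 - <<'E'
from h import *
import pickle
d=pickle.load(open("top.pkl","rb")); P=cloud(d); g=cv2.cvtColor(d["img"],cv2.COLOR_RGB2GRAY)
def rep(n,u,v,z): print(n,ray(d,u,v,z).round(1))
# height-based blobs
Z=P[...,2]; print("bench z",np.median(Z[270:330,200:400]))
for n,(u0,u1,v0,v1),z0,z1 in [("dialL",(285,320,235,265),8,25),("sq",(250,275,243,268),8,25),("sm",(215,236,245,268),8,25),("holder",(310,410,170,235),12,30),("mag",(135,185,160,245),6,25),("rest",(235,310,115,230),40,90),("pot",(145,180,262,285),12,60),("loupe",(378,405,262,285),12,60)]:
    m=np.zeros_like(g); s=np.s_[v0:v1,u0:u1]; m[s]=((Z[s]>z0)&(Z[s]<z1))
    q=P[m>0]; c=cv2.minAreaRect(q[:,:2].astype(np.float32))
    print(n,len(q),"mean",q.mean(0).round(1),"rect",np.round(c[0],1),np.round(c[1],1),round(c[2],1),"zmax",np.percentile(q[:,2],98).round(1))
# handle dark
m=np.zeros_like(g); m[195:242,145:170]=g[195:242,145:170]<50
vs,us=np.nonzero(m); q=np.array([ray(d,u,v,12) for u,v in zip(us,vs)]); print("handle",len(q),q.mean(0).round(1),cv2.minAreaRect(q[:,:2].astype(np.float32)), cv2.fitLine(q[:,:2].astype(np.float32),2,0,.01,.01).ravel())
rep("lens",159.3,182.3,12); rep("nest~",338,209,20); rep("dialL~",302,249,15)
c=np.hstack([cv2.resize(d["img"][165:265,295:405],None,fx=4,fy=4,interpolation=2),cv2.resize(d["img"][160:260,130:190],None,fx=4,fy=4,interpolation=2)])
save("pics/crop.png",cv2.convertScaleAbs(c,alpha=1.6))
E
```

```text
bench z -0.010454125578462481
dialL 207 mean [445.6 -90.6  14.7] rect [445.5 -90.4] [35.  34.8] 89.9 zmax 18.5
sq 167 mean [433.2   2.4  14.6] rect [433.    2.3] [29.5 29.8] 75.5 zmax 18.6
sm 115 mean [430.5  89.   14.5] rect [430.2  89.2] [25.6 26. ] 1.2 zmax 18.3
holder 2022 mean [ 551.7 -225.7   19. ] rect [ 551.8 -225.6] [ 64.1 174.9] 15.3 zmax 24.1
mag 654 mean [570.8 248.2  10.3] rect [564.3 244.6] [173.2  82.1] 17.1 zmax 16.0
rest 1027 mean [622.4 -18.9  65. ] rect [623.7 -19.7] [213.7 109.6] 1.9 zmax 73.0
pot 149 mean [396.3 230.4  24.4] rect [396.  230.8] [28.8 29. ] 66.2 zmax 29.8
loupe 150 mean [ 389.8 -296.4   22.4] rect [ 390.6 -293.9] [35.6 34. ] 89.5 zmax 31.1
handle 225 [518. 250.  12.] ((518.7156982421875, 250.00460815429688), (13.802642822265625, 89.87957000732422), 86.55174255371094) [ 9.9824733e-01 -5.9180237e-02  5.1802991e+02  2.5002255e+02]
lens [603.  243.6  12. ]
nest~ [ 536.6 -175.9   20. ]
dialL~ [444.4 -91.3  15. ]
```

View pics/crop.png

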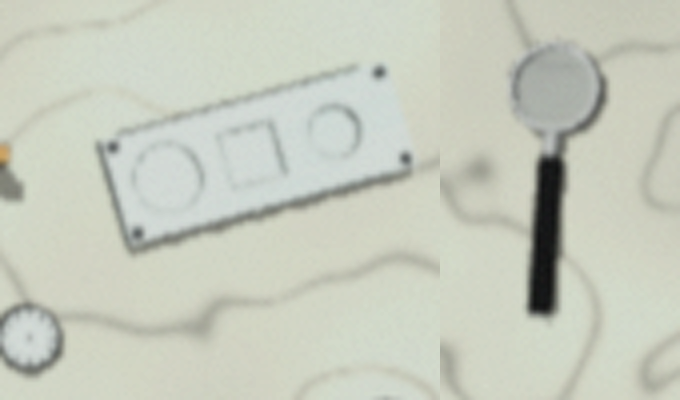

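The crop shows the large nest at the left end of the holder (crop (168,177)), so the holder yaw is about +15° and the nest is near (537,-173). The dial is at about (445.5,-90.5). The handle runs nearly along +x. I'm moving above the dial.

Call:
send_rows(series=[[85,[0.4,0.85,0],[0,0,0]],[85,[0.4,0.85,0],[0,0,0]],[85,[0.4,0.85,0],[0,0,0]],[85,[0.4,0.85,0],[0,0,0]],[85,[0.4,0.85,0],[0,0,0]],[85,[0.4,0.85,0],[0,0,0]],[85,[0.4,0.85,0],[0,0,0]],[85,[0.4,0.85,0],[0,0,0]]])

```text
clock: 1.1
eef_pos: [386.3, -210.7, 222.9]
tool_rot: [3.142, -0.0, 0.303]
force: [1.8, 0.8, -0.6]
width: 85.3
gripper_force: 0.0
```

Call:
send_rows(series=[[85,[0.33,0.67,0],[0,0,0]],[85,[0.33,0.67,0],[0,0,0]],[70,[0.33,0.67,-0.3],[0,0,0]],[60,[0,0,-0.5],[0,0,0]],[60,[0,0,0],[0,0,0]],[60,[0,0,0],[0,0,0]]])

```text
clock: 1.85
eef_pos: [445.3, -92.5, 175.4]
tool_rot: [3.141, -0.0, 0.302]
force: [0.1, 0.0, 0.1]
width: 60.2
gripper_force: 0.0
```

```bash
cat > w.py <<'E'
from h import *
import sys
d=get_image("wrist"); s=sensors.read_state(); print(np.round(s["eef_pos"],1),np.round(s["tool_rot"],3),s["width"])
print(np.linalg.inv(np.array(d["world_to_cam"])).round(3)); P=cloud(d); Z=P[...,2]
m=((Z>11)&(Z<19)).astype(np.uint8); n,l,st,c=cv2.connectedComponentsWithStats(m)
for i in range(1,n):
    if st[i,4]>150:
        q=P[l==i]; (cx,cy),r=cv2.minEnclosingCircle(q[:,:2].astype(np.float32)); print("blob",st[i],q.mean(0).round(1),"circ",round(cx,1),round(cy,1),round(r,1))
import pickle; pickle.dump(d,open(sys.argv[1]+".pkl","wb")); save(f"pics/{sys.argv[1]}.png",d["img"])
E
python3 w.py w1
```

```text
[445.6 -92.6 175.8] [ 3.141e+00 -1.000e-03  3.010e-01] 60.36818661385935
[[ 2.9800e-01 -9.0900e-01 -2.9200e-01  5.1999e+02]
 [-9.5400e-01 -2.8400e-01 -9.2000e-02 -6.8956e+01]
 [ 0.0000e+00  3.0600e-01 -9.5200e-01  3.2746e+02]
 [ 0.0000e+00  0.0000e+00  0.0000e+00  1.0000e+00]]
blob [253   0  19  41 391] [572.3 -60.   16.1] circ 572.4 -60.2 16.3
blob [ 347   82   44   46 1548] [ 535.  -172.6   16.1] circ 534.7 -172.1 20.3
blob [ 405   88   41   38 1253] [ 548.7 -222.4   16.1] circ 547.9 -221.7 21.6
blob [464  92  34  35 838] [ 561.9 -271.    16.2] circ 561.4 -270.1 15.0
blob [ 46 117  33  30 743] [428.1  88.8  15.6] circ 427.0 89.8 14.5
blob [ 133  135   42   42 1004] [430.7   2.8  15.6] circ 430.1 3.3 20.3
blob [ 232  153   39   38 1163] [443.4 -89.9  15.8] circ 442.9 -90.2 19.0
blob [410 269  22  19 282] [ 385.1 -299.6   14.3] circ 386.4 -296.8 12.3
```

View pics/w1.png

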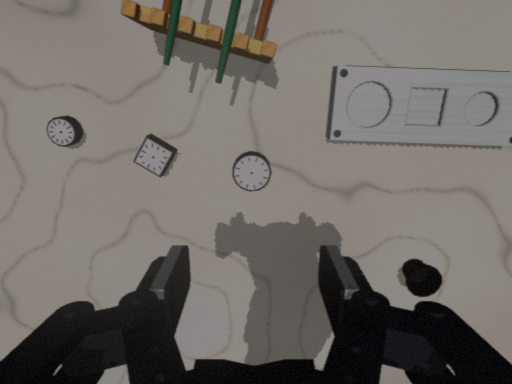

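Wrist view: the large dial is at (251,172) and the large nest at (368,104). Both cameras give the same dial-to-nest displacement, (91.7,-82.1). I'm descending and grasping.

Call:
send_rows(series=[[60,[-0.02,0.03,-0.8],[0,0,0]],[60,[0,0,-0.8],[0,0,0]],[60,[0,0,-0.6],[0,0,0]],[60,[0,0,-0.23],[0,0,0]],[60,[0,0,-0.1],[0,0,0]],[60,[0,0,0],[0,0,0]],[50,[0,0,0],[0,0,0]],[44,[0,0,0],[0,0,0]]])

```text
clock: 2.9
eef_pos: [442.7, -90.0, 25.5]
tool_rot: [-3.14, 0.005, 0.303]
force: [0.7, -0.3, 0.3]
width: 44.0
gripper_force: 0.0
```

Call:
send_rows(series=[[40,[0,0,0],[0,0,0]],[30,[0,0,0],[0,0,0]],[30,[0,0,0],[0,0,0]],[30,[0,0,0],[0,0,0]],[30,[0,0,0.4],[0,0,0]],[30,[0,0,0.6],[0,0,0]],[30,[0,0,0.5],[0,0,0]],[30,[0,0,0],[0,0,0]]])

```text
clock: 3.9
eef_pos: [443.6, -90.0, 116.6]
tool_rot: [-3.141, 0.002, 0.303]
force: [0.2, -0.2, -0.4]
width: 30.0
gripper_force: 0.0
```

```bash
sed -i 's/(Z>11)&(Z<19)/(Z>11)\&(Z<19)|(Z>90)\&(Z<135)/' w.py; python3 w.py w2
```

```text
[442.6 -90.  115.4] [-3.14   0.004  0.303] 29.79950516494046
[[ 2.99000e-01 -9.08000e-01 -2.94000e-01  5.18598e+02]
 [-9.54000e-01 -2.85000e-01 -9.10000e-02 -6.65160e+01]
 [-1.00000e-03  3.08000e-01 -9.51000e-01  2.68415e+02]
 [ 0.00000e+00  0.00000e+00  0.00000e+00  1.00000e+00]]
blob [258   0  18  26 295] [565.7 -60.3  16.2] circ 566.4 -60.5 8.9
blob [347  60  14  90 279] [ 527.7 -140.4   14.9] circ 525.9 -141.1 31.9
blob [ 372   80   56   56 2334] [ 535.1 -172.9   16.1] circ 534.8 -172.2 19.9
blob [ 444   87   54   47 1898] [ 548.8 -222.8   16.1] circ 548.3 -222.9 21.5
blob [   4  121   41   37 1115] [428.3  88.6  15.5] circ 427.8 89.8 14.4
blob [ 111  144   51   51 1485] [431.    2.6  15.6] circ 430.1 3.2 20.4
blob [ 231  165   47   47 1694] [443.6 -89.8  15.8] circ 442.7 -90.2 19.0
blob [444 305  25  20 333] [ 384.4 -301.    14.7] circ 387.0 -296.6 12.1
```

View pics/w2.png

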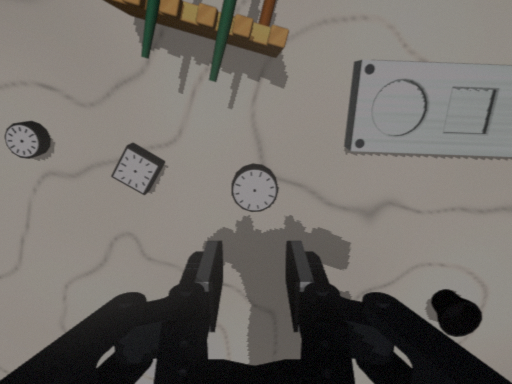

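The dial is still at (254,188), so the pads closed above it. I'll measure the fingertip level in the depth data.

```bash
python3 - <<'E'
from h import *
import pickle
for n,z0 in(("w1",174.9),("w2",116)):
    d=pickle.load(open(n+".pkl","rb")); P=cloud(d)
    for lo,hi in((60,256),(256,450)):
        q=P[235:330,lo:hi].reshape(-1,3); q=q[(q[:,2]>z0-40)&(q[:,2]<z0+15)]
        print(n,"tip z rel TCP",np.percentile(q[:,2],[0,1,5]).round(1)-z0, q[q[:,2]<np.percentile(q[:,2],3)].mean(0).round(1))
E
```

```text
w1 tip z rel TCP [14.5 14.5 14.5] [nan nan nan]<stdin>:7: RuntimeWarning: Mean of empty slice.
  ret = um.true_divide(
Traceback (most recent call last):
IndexError: index -1 is out of bounds for axis 0 with size 0
```

```bash
python3 - <<'E'
from h import *
import pickle
from scipy.spatial.transform import Rotation as R
for n,t,r,w,ul,ur,v in(("w1",[445.4,-92.5,175.6],[3.141,0,.302],60.3,188,319.5,246),("w2",[443,-90,116],[-3.14,.003,.303],29.8,222,286.5,241)):
    d=pickle.load(open(n+".pkl","rb")); f,cx,cy=K(d); dep=f*w/(ur-ul)
    T=R.from_euler("xyz",r).as_matrix(); M=np.linalg.inv(np.array(d["world_to_cam"]))
    print(n,f,dep)
    for u in(ul,ur):
        p=M[:3,:3]@(np.array([(u-cx)/f,(v-cy)/f,1])*dep)+M[:3,3]; print("tool frame",(T.T@(p-t)).round(1))
    print("cam in tool",(T.T@(M[:3,3]-t)).round(1))
    dm=d["depth"][235:300,170:230]; print(np.unique(dm[dm<300].round(-1),return_counts=True))
E
```

```text
w1 333.30610547239627 152.8392255512205
tool frame [  8.  -30.4 -13.9]
tool frame [  8.1  29.9 -13.9]
cam in tool [  78.2   -0.2 -151.9]
(array([  0., 120., 130., 140., 150., 160.], dtype=float32), array([ 16,  98, 285, 377, 263,  11]))
w2 333.30610547239627 153.99258826476603
tool frame [ 10.3 -14.6 -12.8]
tool frame [ 10.4  15.2 -12.9]
cam in tool [ 7.870e+01 -1.000e-01 -1.527e+02]
(array([  0., 110., 120., 130., 140., 150., 160., 290., 300.],
      dtype=float32), array([ 21, 460, 418, 495, 493, 302,  29, 374, 616]))
```

```bash
python3 - <<'E'
from h import *
import pickle
from scipy.spatial.transform import Rotation as R
for n,t,r in(("w1",[445.4,-92.5,175.6],[3.141,0,.302]),("w2",[443,-90,116],[-3.14,.003,.303])):
    d=pickle.load(open(n+".pkl","rb")); T=R.from_euler("xyz",r).as_matrix(); P=(cloud(d)-t)@T
    D=d["depth"]
    for s in(np.s_[:,:256],np.s_[:,256:]):
        q=P[s].reshape(-1,3); dd=D[s].ravel(); q=q[(dd>50)&(dd<200)]; print(n,len(q),"max tool z",np.sort(q[:,2])[-200::40].round(1)); k=q[np.argsort(q[:,2])[-100:]]; print(k.min(0).round(1),k.max(0).round(1))
E
```

```text
w1 16190 max tool z [-21.4 -20.5 -19.5 -18.1 -16.8]
[-11.  -36.6 -18.8] [ 10.9 -30.  -13.8]
w1 16210 max tool z [-21.5 -20.5 -19.5 -18.3 -16.8]
[-11.1  29.4 -19. ] [ 10.9  36.2 -14.4]
w2 20260 max tool z [61.6 62.9 64.4 66.1 67.8]
[105.3 -88.5  65. ] [126.7  -8.9  71.5]
w2 17074 max tool z [54.6 54.9 55.1 55.6 57. ]
[98.8  1.2 55.3] [112.5  16.1  64.6]
```

```bash
python3 - <<'E'
from h import *
d=get_image("scene"); P=cloud(d); u,v=proj(d,[443,-90,116]); print(u,v)
q=P[int(v)-60:int(v)+60,int(u)-40:int(u)+40].reshape(-1,3)
q=q[(abs(q[:,0]-443)<45)&(abs(q[:,1]+90)<45)&(q[:,2]>25)]
h,e=np.histogram(q[:,2],np.arange(25,260,8)); print(list(zip(e.astype(int),h)))
k=q[(q[:,2]<np.percentile(q[:,2],6))]; print(k.mean(0),k.min(0),k.max(0))
c=d["img"][int(v)-50:int(v)+50,int(u)-60:int(u)+60]; save("pics/s1.png",cv2.resize(c,None,fx=5,fy=5))
E
```

```text
238.84164110432775 141.99504954646113
[(np.int64(25), np.int64(0)), (np.int64(33), np.int64(0)), (np.int64(41), np.int64(0)), (np.int64(49), np.int64(0)), (np.int64(57), np.int64(0)), (np.int64(65), np.int64(0)), (np.int64(73), np.int64(0)), (np.int64(81), np.int64(0)), (np.int64(89), np.int64(0)), (np.int64(97), np.int64(0)), (np.int64(105), np.int64(0)), (np.int64(113), np.int64(0)), (np.int64(121), np.int64(5)), (np.int64(129), np.int64(17)), (np.int64(137), np.int64(24)), (np.int64(145), np.int64(26)), (np.int64(153), np.int64(21)), (np.int64(161), np.int64(28)), (np.int64(169), np.int64(58)), (np.int64(177), np.int64(62)), (np.int64(185), np.int64(36)), (np.int64(193), np.int64(50)), (np.int64(201), np.int64(52)), (np.int64(209), np.int64(60)), (np.int64(217), np.int64(79)), (np.int64(225), np.int64(98)), (np.int64(233), np.int64(72)), (np.int64(241), np.int64(17)), (np.int64(249), np.int64(45))]
[451.70276355 -87.58010803 143.23328263] [ 428.86998544 -120.26213656  123.50823513] [463.48319936 -61.92322338 157.51134601]
```

View pics/s1.png

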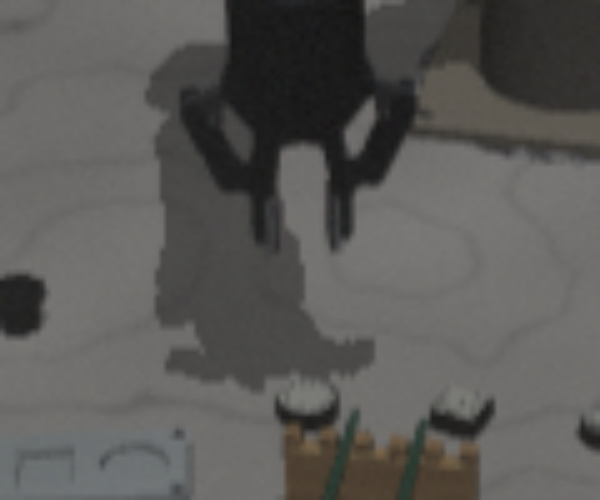

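Both the wrist depth and the scene view put the fingertips at about z 127 while eef_pos reads 115.5. So the real tips are about 12.5 mm above the reported TCP, not 17 mm below it. I'll plan heights from the tips: descend 120 mm so they end near z 8.

Call:
send_rows(series=[[60,[0,0,0],[0,0,0]],[60,[0,0,0],[0,0,0]],[60,[0,0,-0.4],[0,0,0]],[60,[0,0,-0.4],[0,0,0]],[60,[0,0,-0.4],[0,0,0]],[60,[0,0,-0.4],[0,0,0]],[60,[0,0,-0.2],[0,0,0]],[60,[0,0,0],[0,0,0]]])

```text
clock: 5.0
eef_pos: [441.3, -89.4, 5.6]
tool_rot: [-3.137, 0.008, 0.304]
force: [0.4, 0.0, -0.6]
width: 59.5
gripper_force: 0.0
```

Call:
send_rows(series=[[60,[0,0,-0.1],[0,0,0]],[60,[0,0,-0.1],[0,0,0]],[60,[0,0,0],[0,0,0]],[60,[0,0,0],[0,0,0]]])

```text
clock: 5.5
eef_pos: [442.4, -89.8, -4.8]
tool_rot: [-3.139, 0.005, 0.303]
force: [-0.5, -0.6, -1.0]
width: 60.0
gripper_force: 0.0
```

Call:
send_rows(series=[[50,[0,0,0],[0,0,0]],[42,[0,0,0],[0,0,0]],[38,[0,0,0],[0,0,0]],[30,[0,0,0],[0,0,0]],[30,[0,0,0],[0,0,0]],[30,[0,0,0],[0,0,0]]])

```text
clock: 6.25
eef_pos: [442.3, -89.9, -4.6]
tool_rot: [-3.139, 0.005, 0.303]
force: [0.2, -0.5, 7.7]
width: 34.2
gripper_force: 59.0
```

Width 34.2 with a 7.7 N upward push suggests the tips sit on the carrier's shoulder and hold only the 34 mm white disc. I'll check from the wrist camera.

```bash
python3 - <<'E'
from h import *
import pickle
from scipy.spatial.transform import Rotation as R
d=get_image("wrist"); pickle.dump(d,open("w3.pkl","wb")); s=sensors.read_state(); t=s["eef_pos"]; print(t,s["tool_rot"],s["width"])
T=R.from_euler("xyz",s["tool_rot"]).as_matrix(); W=cloud(d); P=(W-t)@T
D=d["depth"]; m=(abs(P[...,0])<12)&(abs(P[...,1])>14)&(abs(P[...,1])<40)&(D>50)&(W[...,2]>3)
for sg in(-1,1):
    q=W[m&(P[...,1]*sg>0)&(abs(P[...,1])<26)]; print(sg,np.percentile(q[:,2],[0,1,3,10]).round(1))
q=W[(abs(P[...,0])<25)&(abs(P[...,1])<15)&(W[...,2]>8)&(W[...,2]<22)]; print("dial",len(q),q.mean(0),q.min(0),q.max(0))
save("pics/w3.png",cv2.convertScaleAbs(cv2.resize(d["img"][150:320,160:350],None,fx=4,fy=3.5),alpha=1.8))
E
```

```text
[442.3099106  -89.86083014  -4.58009455] [-3.13941187  0.00535388  0.30334976] 34.29241687906045
-1 [ 3.4  8.9 12.  15.3]
1 [ 3.1  8.5 11.8 15.3]
dial 4677 [445.00125011 -88.96257874  15.53803902] [ 423.29121098 -107.14580208    8.00310969] [461.75596738 -72.00078871  18.11597257]
```

View pics/w3.png

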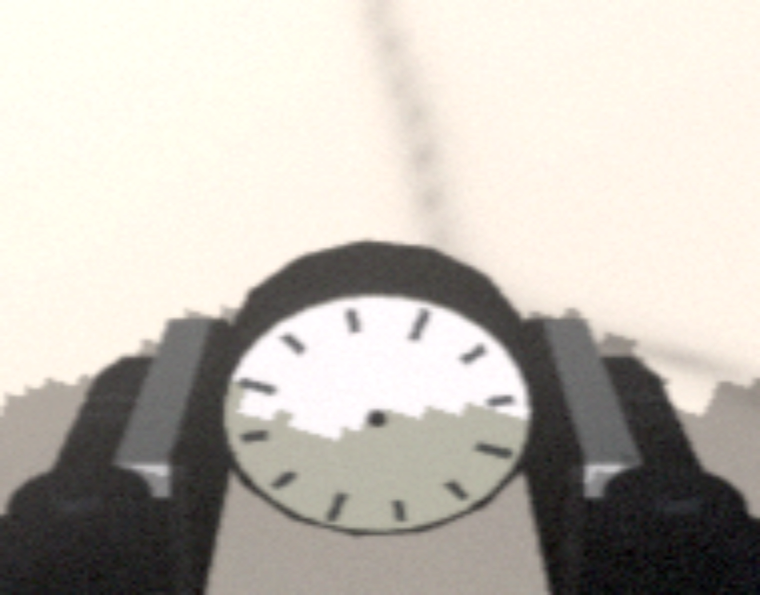

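The tips are on both sides of the dial, about 9 mm below its face, and the dial is centred. It looks gripped, so I'll lift and verify.

Call:
send_rows(series=[[30,[0,0,0.2],[0,0,0]],[30,[0,0,0.4],[0,0,0]],[30,[0,0,0.4],[0,0,0]],[30,[0,0,0],[0,0,0]],[30,[0,0,0],[0,0,0]]])

```text
clock: 6.92
eef_pos: [441.8, -90.0, 54.4]
tool_rot: [-3.139, 0.006, 0.303]
force: [-0.4, 0.0, -0.0]
width: 34.1
gripper_force: 60.0
```

```bash
cat > rel.py <<'E'
# held dial face circle and nest, both from wrist image
from h import *
import sys,pickle
from scipy.spatial.transform import Rotation as R
d=get_image("wrist"); pickle.dump(d,open(sys.argv[1]+".pkl","wb")); s=sensors.read_state(); t=s["eef_pos"]; print(t.round(1),np.round(s["tool_rot"],3),round(s["width"],1),s["force"].round(1))
T=R.from_euler("xyz",s["tool_rot"]).as_matrix(); W=cloud(d); P=(W-t)@T
m=(P[...,0]>-22)&(P[...,0]<22)&(abs(P[...,1])<14.5)&(P[...,2]<0)&(P[...,2]>-50)
q=P[m]; print("n",len(q)); zf=np.median(q[:,2]); f=m&(abs(P[...,2]-zf)<2)
A=np.c_[P[f],np.ones(f.sum())]; X=np.linalg.lstsq(A[:,[0,1,3]],A[:,2],rcond=None)[0]; print("face tool z",zf,"tilt in tool",X[:2].round(3),"world z",W[f][:,2].mean().round(1))
g=cv2.cvtColor(d["img"],cv2.COLOR_RGB2GRAY); n,l,st,_=cv2.connectedComponentsWithStats(f.astype(np.uint8)); i=1+st[1:,4].argmax()
cs,_=cv2.findContours((l==i).astype(np.uint8),0,1); c=max(cs,key=cv2.contourArea)[:,0]
pts=P[c[:,1],c[:,0]]; print("tool x range",P[l==i][:,0].min().round(1),P[l==i][:,0].max().round(1),"y",P[l==i][:,1].min().round(1),P[l==i][:,1].max().round(1))
Z=W[...,2]; m=((Z>11)&(Z<18.3)).astype(np.uint8); n,l,st,_=cv2.connectedComponentsWithStats(m)
for i in range(1,n):
    if st[i,4]>500:
        q=W[l==i]; (cx,cy),r=cv2.minEnclosingCircle(q[:,:2].astype(np.float32)); print("blob",st[i],q.mean(0).round(1),"circ",round(cx,1),round(cy,1),round(r,1))
E
python3 rel.py w4
```

```text
[441.6 -89.8  54.2] [-3.138  0.007  0.303] 34.2 [ 0.5  0.3 -0.5]
n 4835
face tool z -20.589632220880574 tilt in tool [ 0.005 -0.001] world z 74.8
tool x range -18.4 19.6 y -14.5 14.5
blob [376  47  24 120 599] [ 528.  -140.3   14.7] circ 526.1 -140.8 31.9
blob [ 413   74   73   75 4049] [ 535.4 -173.2   16.1] circ 534.8 -172.7 19.8
blob [  70  159   66   64 2475] [431.4   2.4  15.6] circ 430.2 3.2 20.7
```

```bash
cat > face.py <<'E'
from h import *
import sys,pickle
def face(d,zf,box,thr):
    g=cv2.cvtColor(d["img"],cv2.COLOR_RGB2GRAY); u0,u1,v0,v1=box; m=np.zeros_like(g); m[v0:v1,u0:u1]=g[v0:v1,u0:u1]>thr
    m=cv2.morphologyEx(m,cv2.MORPH_CLOSE,np.ones((5,5))); n,l,st,_=cv2.connectedComponentsWithStats(m); i=1+st[1:,4].argmax()
    cs,_=cv2.findContours((l==i).astype(np.uint8),0,1); c=cv2.convexHull(max(cs,key=cv2.contourArea))[:,0]
    p=np.array([ray(d,u,v,zf)[:2] for u,v in c],np.float32); e=cv2.fitEllipse(p); (x,y),r=cv2.minEnclosingCircle(p); return st[i],np.round(e[0],2),np.round(e[1],1),(round(x,2),round(y,2),round(r,1))
if __name__=="__main__":
    d=pickle.load(open("w4.pkl","rb")); 
    g=cv2.cvtColor(d["img"],cv2.COLOR_RGB2GRAY); print(g[215:310:6,254],g[240,200:310:6])
    for t in(50,60,70): print(t,face(d,74.8,(212,296,225,310),t))
E
python3 face.py
```

```text
[ 99  41  41  49 145 144 144 145 145  36 104 102 103 103 102  93] [118  92  98 109  40  47 142 145  71 145 143  71 141  39  38  75  90  91
  94]
50 (array([ 213,  233,   83,   77, 5334], dtype=int32), array([430.84, -93.41]), array([40.3, 59.4]), (435.68, -91.82, 24.2))
60 (array([ 213,  234,   82,   76, 5263], dtype=int32), array([431.24, -93.02]), array([40. , 58.2]), (435.56, -91.62, 24.0))
70 (array([ 213,  234,   82,   76, 5215], dtype=int32), array([430.68, -93.21]), array([39.7, 59.2]), (435.53, -91.63, 24.0))
```

```bash
sed -i 's/    m=cv2.morph/    m[abs(cloud(d)[...,2]-zf)>4]=0\n    m=cv2.morph/; s/for t in(50,60,70)/for t in(50,70,85)/' face.py; python3 face.py
```

```text
[ 99  41  41  49 145 144 144 145 145  36 104 102 103 103 102  93] [118  92  98 109  40  47 142 145  71 145 143  71 141  39  38  75  90  91
  94]
50 (array([ 216,  233,   77,   70, 4268], dtype=int32), array([441.65, -90.14]), array([35.1, 36.1]), (441.23, -90.92, 19.0))
70 (array([ 216,  234,   77,   68, 4069], dtype=int32), array([441.94, -89.62]), array([33.9, 34.9]), (441.72, -89.17, 17.8))
85 (array([ 216,  234,   76,   67, 3978], dtype=int32), array([442.09, -89.67]), array([33.7, 34.2]), (441.73, -89.41, 17.6))
```

Call:
send_rows(series=[[30,[0.385,-0.345,0],[0,0,0]],[30,[0.385,-0.345,0],[0,0,0]],[30,[0.385,-0.345,0],[0,0,0]],[30,[0.385,-0.345,0],[0,0,0]],[30,[0,0,0],[0,0,0]],[30,[0,0,0],[0,0,0]]])

```text
clock: 7.72
eef_pos: [533.3, -171.7, 53.8]
tool_rot: [-3.137, 0.008, 0.304]
force: [-0.1, 1.0, 0.2]
width: 34.6
gripper_force: 60.0
```

```bash
python3 - <<'E'
from face import *
s=sensors.read_state(); print(s["eef_pos"].round(1),np.round(s["tool_rot"],3))
d=get_image("wrist"); pickle.dump(d,open("w5.pkl","wb"))
print("face",face(d,74.8+s["eef_pos"][2]-54.2,(205,305,220,315),85))
t=get_image("top"); pickle.dump(t,open("t5.pkl","wb"))
# holder re-measured from wrist: top plate rectangle
W=cloud(d);m=(abs(W[...,2]-21)<2.5)&(W[...,0]>480)&(W[...,1]<-120)
c=cv2.minAreaRect(W[m][:,:2].astype(np.float32)); print(m.sum(),c)
m=(W[...,2]>11)&(W[...,2]<18.3)&(abs(W[...,0]-535)<30)&(abs(W[...,1]+173)<30); print("nest px seen",m.sum())
save("pics/w5.png",d["img"])
E
```

```text
[ 533.3 -171.7   53.8] [-3.137  0.008  0.304]
face (array([ 217,  234,   76,   67, 3993], dtype=int32), array([ 533.59, -171.32]), array([33.6, 34.6]), (533.18, -171.02, 17.8))
18782 ((549.1412963867188, -225.28787231445312), (65.07209777832031, 175.1813507080078), 15.32315731048584)
nest px seen 1903
```

View pics/w5.png

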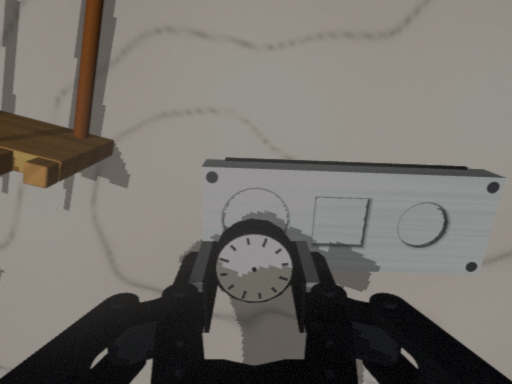

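The dial is held above the near edge of the nest at (255,267), with the nest arc at (255,215). I'm correcting by about +1.2, -1.0 and lowering to just above the plate.

Call:
send_rows(series=[[30,[0.02,-0.017,-0.2],[0,0,0]],[30,[0,0,-0.2],[0,0,0]],[30,[0,0,-0.13],[0,0,0]],[30,[0,0,0],[0,0,0]],[30,[0,0,0],[0,0,0]]])

```text
clock: 8.45
eef_pos: [535.9, -173.5, 23.1]
tool_rot: [-3.139, 0.006, 0.303]
force: [-0.2, 0.8, -0.3]
width: 34.5
gripper_force: 60.0
```

```bash
cat > f2.py <<'E'
from face import *
s=sensors.read_state(); e=s["eef_pos"]; print(e.round(1),np.round(s["tool_rot"],3),s["force"].round(1),round(s["width"],1))
d=get_image("wrist"); pickle.dump(d,open("w6.pkl","wb"))
W=cloud(d); q=W[(abs(W[...,0]-e[0])<10)&(abs(W[...,1]-e[1])<10)&(abs(W[...,2]-e[2]-20)<8)]; zf=np.median(q[:,2]); A=np.c_[q[:,:2]-e[:2],np.ones(len(q))]
print("zf",zf.round(1),"slope",np.linalg.lstsq(A,q[:,2],rcond=None)[0].round(3))
for t in (75,85): print("face",face(d,zf,(205,305,220,315),t))
m=(abs(W[...,2]-21)<2.5)&(W[...,0]>480)&(W[...,1]<-120); c=cv2.minAreaRect(W[m][:,:2].astype(np.float32)); a=np.radians(c[2]); print(c, "plate z",np.median(W[m][:,2]).round(1),"nest",c[0][0]-55*np.sin(a),c[0][1]+55*np.cos(a))
E
python3 f2.py
```

```text
[ 535.9 -173.5   23.1] [-3.139  0.006  0.303] [-0.2  0.8 -0.3] 34.5
zf 43.6 slope [-2.0000e-03 -1.0000e-03  4.3577e+01]
face (array([ 216,  234,   77,   67, 4021], dtype=int32), array([ 536.32, -173.22]), array([33.9, 34.1]), (536.29, -173.24, 17.1))
face (array([ 217,  234,   76,   67, 3963], dtype=int32), array([ 536.32, -173.24]), array([33.7, 33.9]), (536.31, -173.28, 17.0))
((549.1747436523438, -225.06771850585938), (65.29454803466797, 174.8429718017578), 15.341096878051758) plate z 21.0 nest 534.6236776858855 -172.02748397357453
```

Call:
send_rows(series=[[30,[-0.025,0.015,-0.08],[0,0,0]],[30,[0,0,0],[0,0,0]],[30,[0,0,0],[0,0,0]]])

```text
clock: 8.88
eef_pos: [534.3, -172.7, 18.3]
tool_rot: [-3.139, 0.006, 0.303]
force: [0.7, 0.2, -0.2]
width: 33.9
gripper_force: 60.0
```

```bash
python3 f2.py
```

```text
[ 534.3 -172.7   18.3] [-3.139  0.006  0.303] [ 0.7  0.2 -0.2] 33.9
zf 38.8 slope [-3.0000e-03  2.0000e-03  3.8767e+01]
face (array([ 216,  234,   77,   67, 4020], dtype=int32), array([ 534.68, -172.4 ]), array([33.9, 34.1]), (534.65, -172.43, 17.1))
face (array([ 217,  234,   76,   67, 3962], dtype=int32), array([ 534.7 , -172.41]), array([33.7, 33.9]), (534.7, -172.47, 17.0))
((548.5474853515625, -223.36117553710938), (65.57367706298828, 171.09901428222656), 15.425833702087402) plate z 21.0 nest 533.9179921842234 -170.34251910687928
```

Call:
send_rows(series=[[30,[0,0,-0.05],[0,0,0]],[30,[0,0,0],[0,0,0]],[30,[0,0,-0.03],[0,0,0]],[30,[0,0,0],[0,0,0]]])

```text
clock: 9.43
eef_pos: [534.2, -172.7, 13.3]
tool_rot: [-3.139, 0.006, 0.303]
force: [0.1, -0.0, -0.3]
width: 34.5
gripper_force: 60.0
```

```bash
python3 f2.py
```

```text
[ 534.2 -172.7   13.3] [-3.139  0.006  0.303] [ 0.1 -0.  -0.3] 34.5
zf 33.8 slope [-4.0000e-03  1.0000e-03  3.3769e+01]
face (array([ 216,  234,   77,   67, 4020], dtype=int32), array([ 534.57, -172.4 ]), array([33.9, 34.1]), (534.54, -172.4, 17.1))
face (array([ 217,  234,   76,   67, 3964], dtype=int32), array([ 534.59, -172.42]), array([33.7, 33.9]), (534.56, -172.45, 17.0))
((548.099365234375, -221.48895263671875), (65.27183532714844, 167.35659790039062), 15.346840858459473) plate z 21.0 nest 533.5429819848551 -168.45017713526983
```

There's no force with the dial about 2 mm below the rim, so it's inside the nest. I'll finish the descent.

Call:
send_rows(series=[[30,[0,0,-0.03],[0,0,0]],[30,[0,0,-0.015],[0,0,0]],[30,[0,0,0],[0,0,0]]])

```text
clock: 9.85
eef_pos: [534.3, -172.7, 11.0]
tool_rot: [-3.139, 0.006, 0.303]
force: [-1.4, 0.2, 4.3]
width: 34.0
gripper_force: 62.4
```

```bash
python3 f2.py
```

```text
[ 534.3 -172.7   11. ] [-3.139  0.006  0.303] [-1.4  0.2  4.3] 34.0
zf 31.5 slope [-2.0000e-03 -3.0000e-03  3.1544e+01]
face (array([ 216,  234,   76,   67, 4022], dtype=int32), array([ 534.69, -172.39]), array([33.9, 34.1]), (534.7, -172.41, 17.1))
face (array([ 217,  234,   75,   67, 3967], dtype=int32), array([ 534.73, -172.41]), array([33.7, 33.9]), (534.71, -172.43, 17.0))
((547.89453125, -220.74874877929688), (65.30439758300781, 165.73614501953125), 15.374214172363281) plate z 21.0 nest 533.3128101514131 -167.71693370755878
```

Call:
send_rows(series=[[30,[0,0,-0.01],[0,0,0]],[30,[0,0,0],[0,0,0]],[44,[0,0,0],[0,0,0]],[50,[0,0,0],[0,0,0]],[55,[0,0,0],[0,0,0]],[55,[0,0,0.2],[0,0,0]],[55,[0,0,0.6],[0,0,0]],[55,[0,0,0.6],[0,0,0]]])

```text
clock: 10.9
eef_pos: [534.2, -172.5, 95.5]
tool_rot: [-3.138, 0.006, 0.304]
force: [0.2, -0.3, -0.4]
width: 54.9
gripper_force: 0.0
```

Call:
send_rows(series=[[55,[0,0,0],[0,0,0]],[55,[0,0,0],[0,0,0]]])

```text
clock: 11.15
eef_pos: [533.9, -172.9, 94.3]
tool_rot: [-3.139, 0.006, 0.303]
force: [-0.7, 0.2, -0.0]
width: 55.1
gripper_force: 0.0
```

```bash
python3 - <<'E'
from face import *
s=sensors.read_state(); print(s["eef_pos"].round(1))
d=get_image("wrist"); pickle.dump(d,open("w7.pkl","wb")); W=cloud(d); e=(534.7,-172.4)
q=W[(abs(W[...,0]-e[0])<10)&(abs(W[...,1]-e[1])<10)&(W[...,2]>24)&(W[...,2]<40)]; zf=np.median(q[:,2]); A=np.c_[q[:,:2]-e,np.ones(len(q))]
print(len(q),"zf",zf,"slope",np.linalg.lstsq(A,q[:,2],rcond=None)[0].round(4))
u,v=proj(d,[*e,31]); print(u,v,face(d,31,(int(u-40),int(u+40),int(v-40),int(v+40)),85))
m=(abs(W[...,2]-21)<2.)&(W[...,0]>480)&(W[...,1]<-120); print("plate",np.median(W[m][:,2]),cv2.minAreaRect(W[m][:,:2].astype(np.float32)))
E
```

```text
[ 533.9 -172.9   94.3]
800 zf 31.061031984837797 slope [ 1.30000e-03 -6.00000e-04  3.10476e+01]
253.86556940799235 203.26281776505135 (array([ 227,  180,   52,   47, 1879], dtype=int32), array([ 534.02, -171.93]), array([33.9, 35.7]), (534.0, -171.68, 17.9))
plate 21.011329138552867 ((549.0632934570312, -225.15310668945312), (64.8288345336914, 174.86521911621094), 15.363240242004395)
```

The face is 10.05 mm above the plate and level, so the dial is fully seated and released. Now over to the magnifier: raise, cross high, and turn by about -20.7°.

Call:
send_rows(series=[[60,[0,0,0.9],[0,0,0]],[60,[-0.03,0.85,0],[0,0,-0.6]],[60,[-0.03,0.85,0],[0,0,-0.6]],[60,[-0.03,0.85,0],[0,0,-0.6]],[60,[-0.03,0.85,0],[0,0,-0.6]],[60,[-0.03,0.85,0],[0,0,-0.6]],[60,[-0.03,0.85,0],[0,0,-0.6]],[60,[-0.03,0.85,0],[0,0,-0.55]]])

```text
clock: 12.2
eef_pos: [520.8, 185.6, 147.0]
tool_rot: [-3.14, 0.008, -0.06]
force: [1.3, 0.5, -0.6]
width: 60.6
gripper_force: 0.0
```

Call:
send_rows(series=[[50,[-0.03,0.85,0],[0,0,0]],[50,[-0.03,0.25,0],[0,0,0]],[50,[0,0,0],[0,0,0]],[50,[0,0,0],[0,0,0]]])

```text
clock: 12.7
eef_pos: [518.3, 247.8, 147.4]
tool_rot: [-3.141, 0.007, -0.061]
force: [-0.3, -0.3, -0.5]
width: 50.2
gripper_force: 0.0
```

```bash
cat > mag.py <<'E'
from face import *
s=sensors.read_state(); e=s["eef_pos"]; print(e.round(1),np.round(s["tool_rot"],3),s["force"].round(1),round(s["width"],1))
d=get_image("wrist"); pickle.dump(d,open("w8.pkl","wb")); save("pics/w8.png",d["img"]); W=cloud(d); g=cv2.cvtColor(d["img"],cv2.COLOR_RGB2GRAY); Z=W[...,2]
roi=(abs(W[...,0]-550)<110)&(abs(W[...,1]-248)<60)
m=(roi&(g<60)&(Z>9)&(Z<16)).astype(np.uint8); n,l,st,_=cv2.connectedComponentsWithStats(m); i=1+st[1:,4].argmax(); print(st[i])
vs,us=np.nonzero(l==i); q=np.array([ray(d,u,v,12.8)[:2] for u,v in zip(us,vs)],np.float32); r=cv2.minAreaRect(q); L=cv2.fitLine(q,2,0,.01,.01).ravel(); print("handle",r,L,np.degrees(np.arctan2(L[1],L[0])))
m=(roi&(Z>9)&(Z<17)&(W[...,0]>560)).astype(np.uint8); q=W[m>0]; q=q[q[:,0]>572]; print("rim",len(q),cv2.minEnclosingCircle(q[:,:2].astype(np.float32)),q[:,2].mean())
E
python3 mag.py
```

```text
[518.3 247.8 147.4] [-3.141  0.007 -0.061] [-0.3 -0.3 -0.5] 50.2
[ 241  126   16  101 1450]
handle ((516.7415771484375, 252.46054077148438), (13.020606994628906, 92.33845520019531), 86.57303619384766) [ 9.9815488e-01 -6.0719050e-02  5.1849805e+02  2.5217375e+02] -3.4810865
rim 2076 ((601.103759765625, 247.72555541992188), 29.794300079345703) 11.192431307290775
```

View pics/w8.png

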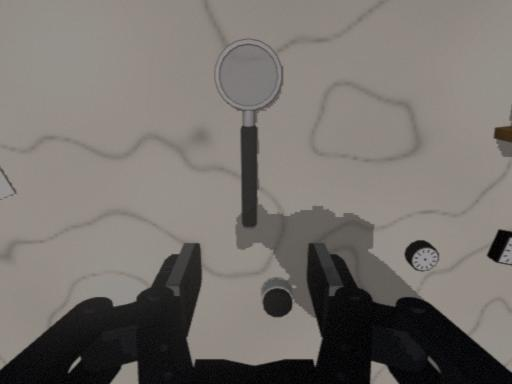

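Wrist view: the handle is at (249,176) and the lens at (249,75). In world that's the grip point near (518.7,252.3) with yaw -3.48°. I'm shifting +4.5 mm in y and descending.

Call:
send_rows(series=[[34,[0.01,0.075,0],[0,0,0]],[34,[0,0,-0.4],[0,0,0]],[34,[0,0,-0.4],[0,0,0]],[34,[0,0,-0.4],[0,0,0]],[34,[0,0,-0.4],[0,0,0]],[34,[0,0,-0.4],[0,0,0]],[34,[0,0,-0.3],[0,0,0]],[34,[0,0,0],[0,0,0]]])

```text
clock: 13.75
eef_pos: [518.0, 254.1, 9.0]
tool_rot: [-3.14, 0.008, -0.059]
force: [-0.3, -0.4, 0.9]
width: 34.2
gripper_force: 0.0
```

Call:
send_rows(series=[[34,[0,0,-0.1],[0,0,0]],[34,[0,0,0],[0,0,0]],[34,[0,0,0],[0,0,0]]])

```text
clock: 14.12
eef_pos: [519.0, 255.0, 4.7]
tool_rot: [-3.138, 0.005, -0.059]
force: [-0.1, 0.5, 0.5]
width: 34.2
gripper_force: 0.0
```

```bash
python3 mag.py
```

```text
[519.  255.    4.7] [-3.138  0.005 -0.059] [-0.1  0.5  0.5] 34.2
[ 245  165   30  174 4663]
handle ((516.8421020507812, 252.73187255859375), (13.428653717041016, 93.67987823486328), 86.66868591308594) [ 9.9822199e-01 -5.9605394e-02  5.2080725e+02  2.5240916e+02] -3.417163
rim 7890 ((601.21875, 247.91571044921875), 29.625) 11.180293697872006
```

Call:
send_rows(series=[[34,[0,-0.04,-0.1],[0,0,0]],[34,[0,0,-0.1],[0,0,0]],[34,[0,0,0],[0,0,0]],[34,[0,0,0],[0,0,0]]])

```text
clock: 14.68
eef_pos: [518.6, 252.5, -8.0]
tool_rot: [-3.139, 0.006, -0.059]
force: [0.5, -0.6, -0.1]
width: 34.4
gripper_force: 0.0
```

Call:
send_rows(series=[[26,[0,0,-0.02],[0,0,0]],[20,[0,0,0],[0,0,0]],[16,[0,0,0],[0,0,0]],[5,[0,0,0],[0,0,0]],[5,[0,0,0],[0,0,0]],[5,[0,0,0],[0,0,0]]])

```text
clock: 15.42
eef_pos: [519.3, 251.7, -7.8]
tool_rot: [-3.14, 0.004, -0.059]
force: [-0.8, -3.0, 9.5]
width: 11.9
gripper_force: 61.9
```

Gripped. I'm lifting about 140 mm.

Call:
send_rows(series=[[5,[0,0,0.1],[0,0,0]],[5,[0,0,0.3],[0,0,0]],[5,[0,0,0.4],[0,0,0]],[5,[0,0,0.4],[0,0,0]],[5,[0,0,0.4],[0,0,0]],[5,[0,0,0.4],[0,0,0]],[5,[0,0,0.3],[0,0,0]],[5,[0,0,0],[0,0,0]]])

```text
clock: 16.42
eef_pos: [519.5, 253.0, 130.6]
tool_rot: [-3.137, 0.003, -0.059]
force: [0.3, -0.4, -1.0]
width: 12.3
gripper_force: 58.9
```

```bash
cat > hold.py <<'E'
from face import *
from scipy.spatial.transform import Rotation as R
s=sensors.read_state(); t=s["eef_pos"]; print(t.round(1),np.round(s["tool_rot"],3),s["force"].round(1),round(s["width"],1),s["gripper_force"])
d=get_image("wrist"); pickle.dump(d,open("w9.pkl","wb")); save("pics/w9.png",d["img"]); W=cloud(d)
T=R.from_euler("xyz",s["tool_rot"]).as_matrix(); P=(W-t)@T; D=d["depth"]
m=(P[...,0]>18)&(P[...,0]<125)&(abs(P[...,1])<45)&(abs(P[...,2]+20)<25)&(D>60)
q=P[m]; w=W[m]; k=q[:,0]>52
A=np.c_[q[:,:2],np.ones(len(q))]; X=np.linalg.lstsq(A,q[:,2],rcond=None)[0]; r=q[:,2]-A@X; ok=abs(r)<3; X=np.linalg.lstsq(A[ok],q[ok,2],rcond=None)[0]
B=np.c_[w[:,:2],np.ones(len(w))][ok]; Y=np.linalg.lstsq(B,w[ok,2],rcond=None)[0]
print(len(q),"top plane tool z",X.round(3),"world slope",Y[:2].round(4))
h=q[q[:,0]<40]; print("handle y by x",[(x,np.median(h[abs(h[:,0]-x)<2,1]).round(2),np.median(h[abs(h[:,0]-x)<2,2]).round(2)) for x in(20,25,30)])
c,rr=cv2.minEnclosingCircle(q[k][:,:2].astype(np.float32)); cw,rw=cv2.minEnclosingCircle(w[k][:,:2].astype(np.float32)); 
hist=np.histogram(q[k][:,2],np.arange(-45,5,2)); print([(a,b) for a,b in zip(hist[1],hist[0]) if b>20])
print("rim tool",np.round(c,2),round(rr,2),"world",np.round(cw,2),round(rw,2),"rim world z",np.median(w[k][:,2]).round(2),"front/back z",w[q[:,0]>100][:,2].mean().round(2))
E
python3 hold.py
```

```text
[519.5 253.  130.6] [-3.137e+00  3.000e-03 -5.900e-02] [ 0.3 -0.4 -1. ] 12.3 58.946077823638916
20230 top plane tool z [ 5.5000e-02 -2.0000e-03 -2.1861e+01] world slope [-0.0578  0.006 ]
handle y by x [(20, np.float64(-0.47), np.float64(-20.65)), (25, np.float64(-0.06), np.float64(-20.61)), (30, np.float64(-0.48), np.float64(-20.71))]
[(np.int64(-23), np.int64(1731)), (np.int64(-21), np.int64(2469)), (np.int64(-19), np.int64(4950)), (np.int64(-17), np.int64(8217)), (np.int64(-15), np.int64(425))]
rim tool [81.6  -0.56] 29.92 world [601.07 248.67] 29.92 rim world z 147.38 front/back z 147.95
```

```bash
cat > rim.py <<'E'
from hold import *
cx,cy=c; rad=np.hypot(q[:,0]-85,q[:,1]-cy)
for a in range(-150,181,30):
    k2=(abs((np.degrees(np.arctan2(q[:,1]-cy,q[:,0]-85))-a+180)%360-180)<10)&(rad<34)
    z=q[k2][:,2]; rr_=rad[k2]; 
    print(a,[(x,np.median(z[(rr_>x)&(rr_<x+1.5)]).round(1)) for x in(10,22,24.,25.5,27) if ((rr_>x)&(rr_<x+1.5)).sum()>3],"rmax",rr_.max().round(1))
g=cv2.cvtColor(d["img"],cv2.COLOR_RGB2GRAY); vs,us=np.nonzero(m&(P[...,0]>52)); print("px box",us.min(),us.max(),vs.min(),vs.max())
E
python3 rim.py
```

```text
[518.9 252.5 129.5] [-3.138  0.005 -0.059] [ 0.2 -0.5  0.2] 12.0 58.94590616226196
20234 top plane tool z [ 5.5000e-02 -3.0000e-03 -2.1825e+01] world slope [-0.0598  0.0038]
handle y by x [(20, np.float64(-0.44), np.float64(-20.57)), (25, np.float64(-0.45), np.float64(-20.54)), (30, np.float64(-0.45), np.float64(-20.63))]
[(np.int64(-23), np.int64(1728)), (np.int64(-21), np.int64(2427)), (np.int64(-19), np.int64(4850)), (np.int64(-17), np.int64(8298)), (np.int64(-15), np.int64(495))]
rim tool [81.68 -0.7 ] 29.95 world [600.54 248.28] 29.96 rim world z 146.07 front/back z 146.59
-150 [(10, np.float64(-17.2)), (22, np.float64(-15.8)), (24.0, np.float64(-20.0)), (25.5, np.float64(-20.9)), (27, np.float64(-20.4))] rmax 28.7
-120 [(10, np.float64(-17.2)), (22, np.float64(-15.8)), (24.0, np.float64(-20.5)), (25.5, np.float64(-20.9)), (27, np.float64(-20.1))] rmax 28.2
-90 [(10, np.float64(-17.3)), (22, np.float64(-15.8)), (24.0, np.float64(-20.9)), (25.5, np.float64(-20.9)), (27, np.float64(-19.3))] rmax 27.9
-60 [(10, np.float64(-17.2)), (22, np.float64(-17.1)), (24.0, np.float64(-21.1)),
[... 401 characters left out ...]
loat64(-16.1)), (24.0, np.float64(-21.1)), (25.5, np.float64(-20.7)), (27, np.float64(-19.4))] rmax 27.6
90 [(10, np.float64(-17.1)), (22, np.float64(-15.7)), (24.0, np.float64(-21.0)), (25.5, np.float64(-21.1)), (27, np.float64(-20.2))] rmax 28.4
120 [(10, np.float64(-17.3)), (22, np.float64(-15.7)), (24.0, np.float64(-20.4)), (25.5, np.float64(-21.1)), (27, np.float64(-20.4))] rmax 28.4
150 [(10, np.float64(-17.3)), (22, np.float64(-15.8)), (24.0, np.float64(-19.2)), (25.5, np.float64(-21.1)), (27, np.float64(-20.5))] rmax 28.7
180 [(10, np.float64(-17.0)), (22, np.float64(-15.8)), (24.0, np.float64(-18.1)), (25.5, np.float64(-21.0)), (27, np.float64(-20.6))] rmax 34.0
px box 179 327 0 154
```

View pics/w9.png

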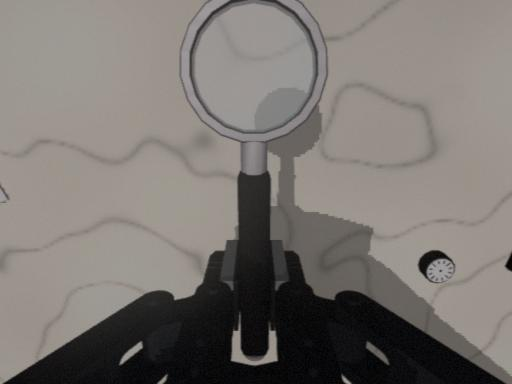

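The held magnifier is level: the rim sits at a uniform -21 mm in the tool frame. The lens centre is 84.3 mm ahead of the TCP, with its underside about 8 mm above the reported TCP height. I'm crossing at a height well above the rest.

Call:
send_rows(series=[[5,[-0.05,-0.3,0],[0,0,0]],[5,[-0.1,-0.6,0],[0,0,0]],[5,[-0.1,-0.6,0],[0,0,0]],[5,[-0.1,-0.6,0],[0,0,0]],[5,[-0.1,-0.6,0],[0,0,0]],[5,[-0.1,-0.6,0],[0,0,0]],[5,[-0.1,-0.6,0],[0,0,0]],[5,[-0.1,-0.6,0],[0,0,0]]])

```text
clock: 17.52
eef_pos: [471.9, -20.0, 128.2]
tool_rot: [-3.14, 0.008, -0.06]
force: [0.6, -0.2, -0.7]
width: 12.0
gripper_force: 58.9
```

Call:
send_rows(series=[[5,[-0.1,-0.6,0],[0,0,0]],[5,[-0.1,-0.6,0],[0,0,0]],[5,[-0.1,-0.6,0],[0,0,0]],[5,[-0.1,-0.5,0],[0,0,0]],[5,[-0.08,-0.2,0],[0,0,0]],[5,[0,0,0],[0,0,0]],[5,[0,0,0],[0,0,0]]])

```text
clock: 18.4
eef_pos: [445.1, -166.2, 128.9]
tool_rot: [-3.138, 0.006, -0.057]
force: [0.1, 0.2, 0.0]
width: 12.0
gripper_force: 58.9
```

```bash
python3 rim.py
```

```text
[ 445.1 -166.2  128.9] [-3.138  0.006 -0.057] [0.1 0.2 0. ] 12.0 58.936017751693726
20246 top plane tool z [ 5.5000e-02 -1.0000e-03 -2.1859e+01] world slope [-0.06    0.0059]
handle y by x [(20, np.float64(-0.46), np.float64(-20.65)), (25, np.float64(-0.04), np.float64(-20.69)), (30, np.float64(-0.47), np.float64(-20.68))]
[(np.int64(-23), np.int64(1840)), (np.int64(-21), np.int64(2358)), (np.int64(-19), np.int64(5182)), (np.int64(-17), np.int64(8016)), (np.int64(-15), np.int64(416))]
rim tool [81.58 -0.6 ] 29.99 world [ 526.65 -170.3 ] 30.0 rim world z 145.55 front/back z 146.06
-150 [(10, np.float64(-17.0)), (22, np.float64(-15.8)), (24.0, np.float64(-19.8)), (25.5, np.float64(-21.0)), (27, np.float64(-20.4))] rmax 28.6
-120 [(10, np.float64(-17.2)), (22, np.float64(-15.8)), (24.0, np.float64(-20.3)), (25.5, np.float64(-21.1)), (27, np.float64(-20.1))] rmax 28.3
-90 [(10, np.float64(-17.3)), (22, np.float64(-15.6)), (24.0, np.float64(-21.1)), (25.5, np.float64(-21.0)), (27, np.float64(-19.7))] rmax 28.0
-60 [(10, np.float64(-17.2)), (22, np.float64(-16.6)), (24.0, np.float64(-20.9)
[... 403 characters left out ...]
loat64(-16.5)), (24.0, np.float64(-21.1)), (25.5, np.float64(-21.1)), (27, np.float64(-19.3))] rmax 27.4
90 [(10, np.float64(-17.1)), (22, np.float64(-15.9)), (24.0, np.float64(-21.0)), (25.5, np.float64(-21.0)), (27, np.float64(-20.0))] rmax 28.1
120 [(10, np.float64(-17.3)), (22, np.float64(-15.8)), (24.0, np.float64(-20.5)), (25.5, np.float64(-21.2)), (27, np.float64(-20.3))] rmax 28.3
150 [(10, np.float64(-17.2)), (22, np.float64(-15.8)), (24.0, np.float64(-19.5)), (25.5, np.float64(-21.1)), (27, np.float64(-20.6))] rmax 28.9
180 [(10, np.float64(-17.4)), (22, np.float64(-15.9)), (24.0, np.float64(-18.3)), (25.5, np.float64(-21.0)), (27, np.float64(-20.6))] rmax 34.0
px box 179 327 0 154
```

Call:
send_rows(series=[[5,[0.085,-0.025,-0.2],[0,0,0]],[5,[0,0,-0.3],[0,0,0]],[5,[0,0,-0.3],[0,0,0]],[5,[0,0,-0.3],[0,0,0]],[5,[0,0,-0.2],[0,0,0]],[5,[0,0,0],[0,0,0]],[5,[0,0,0],[0,0,0]]])

```text
clock: 19.32
eef_pos: [450.4, -168.9, 51.2]
tool_rot: [-3.139, 0.005, -0.058]
force: [-0.8, 0.7, -0.3]
width: 12.3
gripper_force: 58.9
```

```bash
python3 rim.py | head -6; python3 - <<'E'
from face import *
from scipy.spatial.transform import Rotation as R
# outer rim circle in image, undone onto rim top plane; plus dial face seen through lens / top view
d=pickle.load(open("w9.pkl","rb")); s=sensors.read_state(); t=s["eef_pos"]; T=R.from_euler("xyz",s["tool_rot"]).as_matrix(); P=(cloud(d)-t)@T
m=(abs(P[...,2]+21)<1.2)&(P[...,0]>50)&(P[...,0]<120)&(abs(P[...,1])<32); q=P[m]
from scipy.optimize import least_squares
f=lambda x:np.hypot(q[:,0]-x[0],q[:,1]-x[1])-x[2]
r=least_squares(f,[84,0,26],loss="soft_l1"); print("rim annulus",r.x)
print("lens world",(T@[r.x[0],r.x[1],-9]+t).round(1))
g=get_image("top"); c=g["img"][175:240,300:400]; save("pics/t9.png",cv2.resize(c,None,fx=6,fy=6))
u,v=proj(d,[534.5,-172.2,31]); print("dial centre px",u,v)
E
```

```text
[ 450.4 -168.9   51.2] [-3.139  0.005 -0.058] [-0.8  0.7 -0.3] 12.3 58.93553137779236
20243 top plane tool z [ 5.4000e-02 -1.0000e-03 -2.1858e+01] world slope [-0.0592  0.0057]
handle y by x [(20, np.float64(-0.26), np.float64(-20.67)), (25, np.float64(-0.47), np.float64(-20.63)), (30, np.float64(-0.48), np.float64(-20.65))]
[(np.int64(-23), np.int64(1915)), (np.int64(-21), np.int64(2271)), (np.int64(-19), np.int64(5354)), (np.int64(-17), np.int64(7905)), (np.int64(-15), np.int64(352))]
rim tool [81.55 -0.78] 29.98 world [ 531.94 -172.96] 29.99 rim world z 67.83 front/back z 68.33
-150 [(10, np.float64(-17.2)), (22, np.float64(-15.8)), (24.0, np.float64(-20.0)), (25.5, np.float64(-21.0)), (27, np.float64(-20.6))] rmax 28.5
rim annulus [83.64589616 -0.72563998 25.38062257]
lens world [ 534.1 -173.3   60. ]
dial centre px 250.97666138150737 72.20979864061803
```

Call:
send_rows(series=[[5,[0.003,0.015,-0.08],[0,0,0]],[5,[0,0,-0.08],[0,0,0]],[5,[0,0,-0.07],[0,0,0]],[5,[0,0,0],[0,0,0]],[5,[0,0,0],[0,0,0]],[5,[0,0,0],[0,0,0]]])

```text
clock: 20.18
eef_pos: [450.2, -168.2, 37.2]
tool_rot: [-3.139, 0.006, -0.059]
force: [0.1, -0.5, -1.7]
width: 12.1
gripper_force: 58.9
```

```bash
python3 rim.py | head -5; python3 - <<'E'
from face import *
# independent check from the top camera: rim silhouette vs holder
g=get_image("top"); W=cloud(g); m=(W[...,2]>48)&(W[...,2]<66)&(W[...,0]>505)&(W[...,0]<575)&(W[...,1]>-215)&(W[...,1]<-130); q=W[m]; q=q[abs(q[:,2]-np.median(q[:,2]))<6]
print("rim top cam",len(q),cv2.minEnclosingCircle(q[:,:2].astype(np.float32)),np.percentile(q[:,2],[10,50,90]).round(1)," dial in top frame ~(537.3,-172.6)")
print(sensors.read_state()["qd"].round(3))
E
```

```text
[ 450.2 -168.2   37.2] [-3.139  0.006 -0.059] [ 0.1 -0.5 -1.7] 12.1 58.936336040496826
20240 top plane tool z [ 5.5000e-02 -1.0000e-03 -2.1874e+01] world slope [-0.0601  0.005 ]
handle y by x [(20, np.float64(-0.45), np.float64(-20.64)), (25, np.float64(-0.03), np.float64(-20.67)), (30, np.float64(-0.46), np.float64(-20.62))]
[(np.int64(-23), np.int64(1831)), (np.int64(-21), np.int64(2365)), (np.int64(-19), np.int64(5217)), (np.int64(-17), np.int64(7974)), (np.int64(-15), np.int64(418))]
rim tool [81.55 -0.81] 29.97 world [ 531.78 -172.23] 29.98 rim world z 53.85 front/back z 54.36
rim top cam 482 ((535.0643920898438, -172.35934448242188), 29.791610717773438) [50.7 53.6 57.2]  dial in top frame ~(537.3,-172.6)
[ 0.001 -0.    -0.001  0.    -0.    -0.     0.001]
```

```bash
python3 -c "
from cell import ctrl; print(ctrl.finish_job())"
```

```text
the job is handed in; nothing more can be done
None
```

The job is handed in with no verdict returned: by my measurements the large dial is fully home and released in its nest, and the magnifier is held level and steady over it, centred to about 1 mm and about 15 mm above its face.

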